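Set the rooftop grill to drain

TASK

The cooking is over: first turn the heat knob back until its pointer reads zero (the bar mark), then stand the small enamel bowl upright in the middle of the round terracotta coaster beside the grill. Next swivel the grill by its upright wooden post until the spout is over the middle of the bowl, and only then raise the lever handle so that the round grill plate tilts 20 degrees down towards the spout and stays there. Leave the other bowls, the lid, the bottle and the lifter where they stand.

Things in the scene. Friction and masses are not known exactly. Their poses are not given: they have to be found in the camera images.
- heat_knob (a joint): Heat knob on the heat box: angle of its pointer from the zero mark, rad, positive clockwise from above; -0.4 to 2.4, stays where left (0.05 N m). Black skirt disc 52 mm across (top at z = 48 mm) carrying an upright grip bar 46 mm long, 13 thick, z = 48 to 77 mm; the white line on the bar's top, towards one end, is the pointer.
- knob_grip (a point): Point on the vertical axis of the heat knob, 71 mm above the counter; the pointer lies along its +x axis, the grip bar too.
- heat_box: Fixed grey box 90 x 90 x 40 mm high with the heat knob in the middle of its top; origin at the centre of its underside. The zero mark (a white bar, 12 x 6 mm) lies 36 mm from the knob's axis along +x of the box; the other scale marks are round dots. It stands to the left or the right of the grill.
- small_bowl: Smallest of three white enamel bowls, loose, alone on the counter: outer diameter 66 mm at the rim, 62 at 12 mm height, 44 at the foot, 34 mm high, wall 3 mm, about 0.11 kg; origin at the centre of its underside, z up. Can be gripped across its whole width from above.
- coaster: Fixed flat round terracotta coaster beside the grill, 90 mm across, 6 mm high; origin at the centre of its underside.
- grill_base: Fixed round foot of the grill, 190 mm across; origin on the counter on the vertical swivel axis. +x is the way the spout points when joint grill_turn is 0.
- grill_turn (a joint): Swivel of the grill pan on its foot about the vertical axis through grill_base, rad, positive anticlockwise seen from above, from -0.9 to 1.5; 0 = spout along +x of grill_base. Friction (0.45 N m) keeps it where it is left.
- post_grip (a point): Point on the axis, 90 mm above the counter, of the upright round wooden post (16 mm diameter; top 18 mm above this point, free 36 mm below it). It stands 135 mm from the swivel axis, turns with the grill, and lies 2.2 rad clockwise (from above) of the spout's direction; 27 mm from the plate's edge.
- plate_tilt (a joint): Tilt of the plate, rad: 0 = level, positive = lever end up, spout end down; 0 to 0.6; 20 degrees = 0.349. Hinge axis horizontal, square to the spout, 115 mm from the swivel axis on the spout side, 70 mm above the counter; a scale beside it has its long tick at 20 degrees. Friction (1.25 N m) holds it where left; raising takes about 7 N at the handle.
- lever_grip (a point): Middle of the wooden lever handle across from the spout: horizontal bar 18 mm thick, 70 mm long, between steel side arms 90 mm apart. It lies along this point's y, parallel to the hinge, 270 mm behind and 25 mm above it when level (155 mm from the swivel axis, 95 mm above the counter). Fixed to the plate, a dark disc 200 mm across, 12 mm thick.
- spout_tip (a point): Lip of the steel spout (30 mm wide trough), on the plate, 55 mm outside the hinge axis, that is 170 mm from the swivel axis when level (167 mm at 20 degrees), 65 mm above the counter when level and about 46 mm at 20 degrees; its x points outward along the spout.
- big_bowl: Largest bowl, 150 mm across, 60 mm high, loose, with the middle bowl in it. Leave alone. Origin under its centre.
- mid_bowl: Middle bowl, 112 mm across, 50 mm high, standing in the largest bowl. Leave alone. Origin under its centre.
- glass_lid: Round glass lid 130 mm across with a black knob, 47 mm high in all. Leave alone. Origin under its centre.
- squeeze_bottle: Empty clear plastic squeeze bottle, 58 mm across, 190 mm high. Leave alone. Origin under its centre.
- grill_lifter: Flat steel lifter with wooden handle, 260 mm long along its x (blade at +x), lying flat. Leave alone. Origin near its middle, underside.
Mind the look-alikes: they are no part of the job. What is shaped like the small_bowl but purple or red is not meant.

How it is judged:
By the outcome, as a careful person would: the job done as asked, in the order asked, and still so for the second after the job is handed in, with the robot touching nothing.
It also fails if it takes over 72 s, if anything falls off the work surface, if the arm or the gripper's body presses on something with over 40 N, if the wrist force passes 120 N, or if a joint passes its speed limit or range.

ROBOT

A 7-joint arm with a two-finger parallel gripper is mounted at the origin on the work surface. World frame = base frame: x ahead of the robot, y to its left, z up, the work surface at z = 0. Lengths are in m, angles in rad, forces in N, time in s.
With the tool pointing down it reaches from about 0.425 to 0.875 m from the base axis. Payload 4.7 kg.
Tool frame: the origin (TCP) lies midway between the tips of the shut fingers; the grasp point (between the pads) lies 19 mm behind it; z points along the fingers, y is the line along which they close (so a half turn about z gives the same grasp; the last joint's range is limited). The gripper opens to 87 mm and grips with 3 to 60 N. Pads are 19 mm wide; open, the fingers measure 117 mm over their backs; the gripper's body (75 mm by 190 mm) begins 51 mm behind the grasp point.
Start: joints at [1.195, 0.321, -0.07, 1.45, 0.023, 1.371, -0.057], TCP at [0.247, -0.601, 0.223] pointing down, gripper open.
Joint ranges: [-2.86, 2.86], [-0.3, 2.09], [-1.38, 1.24], [0.06, 2.45], [-1.56, 4.7], [0.09, 2.05], [-2.69, 2.69]. Speed limits (rad/s): [2.57, 2.57, 3.14, 3.14, 3.14, 3.14, 3.14].

INTERFACE

Orientations are given as a rotation vector (axis times angle).
In Python, from bench import ctrl gives the robot as it stands. The module is installed in compiled form; this text tells all that it offers.
- The arm moves only by the tool carry_out, never from a script. Its argument "steps" is a list of rows, each a list of 7 numbers: the turn, a rotation vector about the world's x, y, z in degrees, then the shift along the world's x, y, z in cm, then the opening, from 0 (shut) to 1 (fully open). A call has 1 to 12 rows; each row is the pose to reach, as a shift and turn from the pose commanded when the call began; what a row does not reach only later rows make up. A row lasts 1/10 s, in which the tool goes at most 50 mm and 8.59 degrees, less where a joint would pass 70% of its speed; a pose out of reach is approached as far as the arm can. A call with a gripper value outside its range is refused whole. The fingers move at their own pace and stop on an object; "squeeze" is the grip in N (left out, the last holds). Time passes only in rows, so rows that repeat a pose let the fingers close. It gives the time, the measured TCP pose, the force, the opening and the grip force at its end, in the units of the state.
- ctrl.get_state(): the state, without advancing time (a new reading comes with each control period).
- ctrl.get_image(name): name is "side" or "top"; returns a dict with "pixels" (384x512x3 uint8, red, green, blue), "camera_matrix" (3x3 intrinsics, pixels), "cam_to_world" (4x4, takes a point from camera to world coordinates). Camera axes: x right, y down, z forward; pixel columns grow to the right and rows downward; lengths in m; the calibration is good to about 2 mm. A picture is of the moment at which its call begins. There is no depth.
- ctrl.close_job(): hands the job in; it is judged then, once.
The state is a dict: "time": time; "joint_positions": joint angles; "qd": joint speeds; "joint_torque": joint torques, N m; "position": TCP position; "tool_rot": TCP orientation; "ft_force": force on the tool from outside, world axes, zero at the start; "torque": the same for the moment, N m; "grip_width": opening from 0.0 (shut) to 1.0 (fully open); "grip_force": force on a finger pad.
Only numpy, scipy, OpenCV 4.12 (cv2) and the standard library are available. Lean on these libraries where they do the work, as an engineer would, in place of code of your own. Each camera call takes 0.05 s, during which the arm holds its last target. There are 200 camera calls.

## Working session

There is one attempt and no reset: what is moved stays moved. The work goes in short steps, Python scripts to look and compute and a tool call to move; the robot and the scene stay as the last step left them, time stands still between calls to the robot, and variables do not carry over. Pictures are saved under pics/ and viewed, at most 10 in all, crops included, and the job is handed in when it is done.

Besides the shell and the picture viewer there is one more tool, called as a command line: name --pt "numbers of a row" for each row, then --argument value for the rest. carry_out: Moves the arm, as the interface text tells. Its arguments: {"type":"object","properties":{"steps":{"type":"array","items":{"type":"array","items":{"type":"number"}}},"squeeze":{"type":"number"}},"required":["steps"]}

```bash
mkdir -p pics
cat > h.py <<'E'
import numpy as np, cv2, json
from bench import ctrl
def grab(n,tag):
    d=ctrl.get_image(n); cv2.imwrite(f'pics/{tag}.png',np.array(d['pixels'])[:,:,::-1])
    np.savez(f'pics/{tag}.npz',K=d['camera_matrix'],T=d['cam_to_world'],p=d['pixels'])
def ray(tag,u,v):
    d=np.load(f'pics/{tag}.npz'); r=np.linalg.inv(d['K'])@[u,v,1]; T=d['T']; return T[:3,3],T[:3,:3]@r
def onz(tag,u,v,z):
    o,r=ray(tag,u,v); return o+r*(z-o[2])/r[2]
def tri(a,b):
    A=[];B=[]
    M=np.zeros((3,3));q=np.zeros(3)
    for t in (a,b):
        o,r=ray(*t); r=r/np.linalg.norm(r); P=np.eye(3)-np.outer(r,r); M+=P;q+=P@o
    return np.linalg.solve(M,q)
def proj(tag,p):
    d=np.load(f'pics/{tag}.npz'); T=d['T']; c=d['K']@(T[:3,:3].T@(np.array(p)-T[:3,3])); return c[:2]/c[2]
E
python3 - <<'E'
from h import *
grab('side','s0');grab('top','t0')
for t in('s0','t0'):
    d=np.load(f'pics/{t}.npz');print(d['K'].round(1).tolist(),d['T'].round(3).tolist())
a=cv2.imread('pics/t0.png');b=cv2.imread('pics/s0.png')
for n,i in(('t',a),('s',b)):cv2.imwrite(f'pics/{n}0b.png',cv2.resize(i,(800,600),interpolation=cv2.INTER_CUBIC))
s=ctrl.get_state();print(s)
E
```

```text
[[396.5, 0.0, 252.6], [0.0, 396.5, 187.0], [0.0, 0.0, 1.0]] [[-0.925, -0.228, 0.304, 0.199], [-0.38, 0.573, -0.727, 0.946], [-0.009, -0.788, -0.616, 0.928], [0.0, 0.0, 0.0, 1.0]]
[[366.8, 0.0, 251.0], [0.0, 366.8, 194.2], [0.0, 0.0, 1.0]] [[0.005, -0.998, 0.063, 0.52], [-1.0, -0.006, -0.007, -0.036], [0.007, -0.063, -0.998, 1.416], [0.0, 0.0, 0.0, 1.0]]
{'time': 0.1, 'joint_positions': array([ 1.19507012,  0.3217058 , -0.07008147,  1.45153895,  0.02259426,
        1.37080807, -0.05690644]), 'qd': array([-0.00187179, -0.00195135,  0.00021492, -0.00313306,  0.0002603 ,
        0.00068371,  0.00073288]), 'joint_torque': array([-4.34100375e-04, -4.92572844e+01, -4.05898690e-01, -3.13402355e+01,
       -6.41915831e-02,  3.94520047e-02,  4.53728796e-05]), 'position': array([ 0.24678626, -0.60079756,  0.22160589]), 'tool_rot': array([-3.08050830e+00, -6.08179477e-01,  6.45426779e-04]), 'ft_force': array([-0.00940289,  0.3806926 , -0.09791045]), 'torque': array([0.02017713, 0.03568098, 0.00952627]), 'grip_force': 0.0, 'grip_width': 0.9971553940478866}
```

View pics/t0b.png

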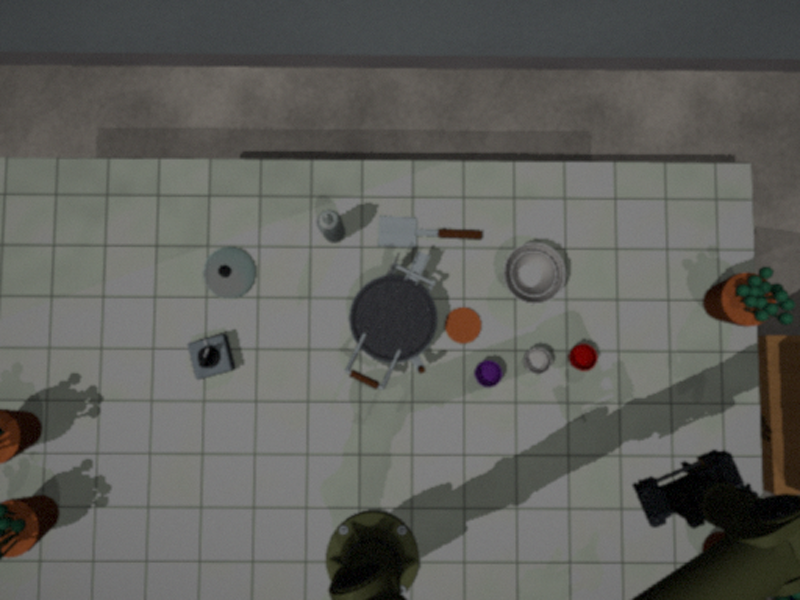

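View pics/s0b.png

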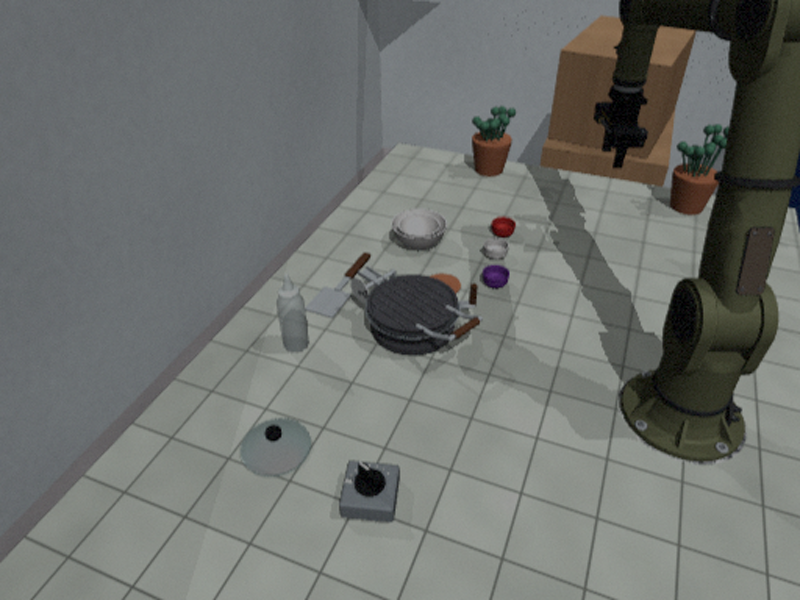

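The top view (800-px scale) shows the heat box at (211,356), grill plate at (393,318) and spout at (420,262). The post top is at (421,369), lever handle at (364,379) and coaster at (463,325). There are three small bowls: purple (488,373), white (540,358) and red (583,356). White matches the enamel description; I'll confirm it in an enlarged crop.

Run:
```python
import cv2,numpy as np
t=cv2.imread('pics/t0.png');s=cv2.imread('pics/s0.png')
def c(i,x,y,w,h,k):return cv2.resize(i[y:y+h,x:x+w],(w*k,h*k),interpolation=cv2.INTER_CUBIC)
A=c(t,115,205,40,40,7);B=c(s,210,285,50,50,6)[:280,:280] if 0 else cv2.resize(s[285:340,210:265],(280,280),interpolation=cv2.INTER_CUBIC)
C=cv2.resize(t[205:250,300:385],(529,280),interpolation=cv2.INTER_CUBIC)
row1=np.hstack([A,B]); D=cv2.resize(s[130:190,290:350],(240,240+40),interpolation=cv2.INTER_CUBIC)
out=np.vstack([np.hstack([row1,D]),np.hstack([C,np.zeros((280,271,3),np.uint8)])]);out=np.clip(out*1.3,0,255).astype(np.uint8)
cv2.imwrite('pics/c1.png',out);print(out.shape)
```

```text
(560, 800, 3)
```

View pics/c1.png

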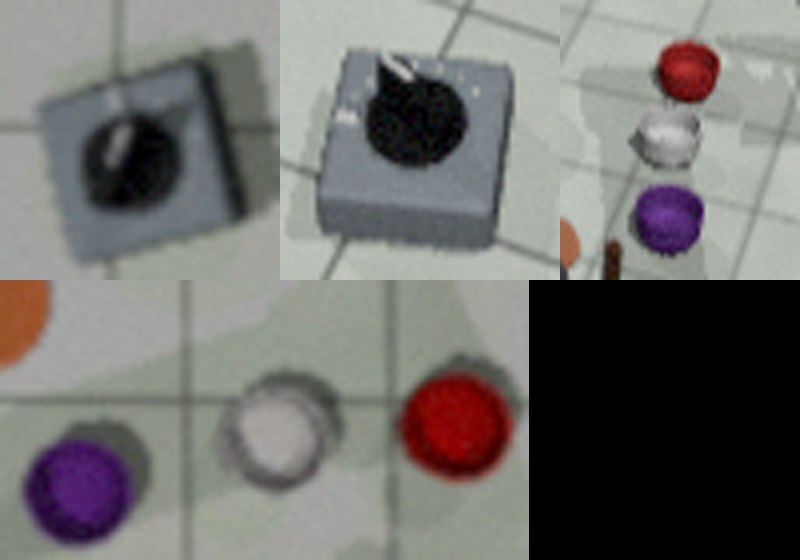

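Crop: the white bowl stands upright between the purple and red ones at top px (346,229), and it is the one meant. On the knob, the zero bar is at top px (131,219) and side px (223,308), and the pointer is on the near side of it. Next I'll measure.

Run:
```python
from h import *
# pixels: 800-scale /1.5625 ; crop-based finer
f=1/1.5625
def p(x,y): return ((x+.5)*f-.5,(y+.5)*f-.5)
T=lambda x,y:('t0',*p(x,y)); S=lambda x,y:('s0',*p(x,y))
tc=lambda x,y:('t0',115+x/7-.5,205+y/7-.5); sc=lambda x,y:('s0',210+(x-280)/5.09-.5,285+y/5.09-.5)
# coaster & bowls by colour
def blobs(tag,box,fn):
    im=np.load(f'pics/{tag}.npz')['p'].astype(int); x,y,w,h=box; m=np.zeros(im.shape[:2],np.uint8)
    m[y:y+h,x:x+w]=fn(im)[y:y+h,x:x+w]; n,_,st,c=cv2.connectedComponentsWithStats(m); i=1+np.argmax(st[1:,4]); return st[i].tolist(),c[i]
org=lambda i:(i[...,0]>1.6*i[...,2])&(i[...,0]>90)&(i[...,1]>.3*i[...,0])
for tag,box in(('t0',(275,185,45,45)),('s0',(270,165,40,40))):
    st,c=blobs(tag,box,org);print('coaster',tag,st,c,onz(tag,*c,.006).round(4))
for nm,a,b in [('zero',tc(113,97),sc(345,115)),('postTop',T(421.5,369),S(473.5,288)),('leverMid',T(364.5,379),S(467,327)),('ptrOut',tc(125,128),sc(389,56)),('ptrIn',tc(110,163),sc(409,78)),('bowl',('t0',*np.array([300+278/6.22,205+(432-280)/6.22])-.5),('s0',290+(669-560)/4-.5,130+130/4.67-.5)),('skirt',tc(130,163),sc(416,120))]:
    print(nm,tri(a,b).round(4))
print('knob top disc',onz(*tc(131,163),.048),'box corners z.04:',[onz(*tc(*q),.04).round(4)[:2].tolist() for q in((38,105),(195,60),(240,218),(78,265))])
print('zero z.04',onz(*tc(113,97),.04), onz(*sc(345,115),.04),'ptr',onz(*tc(125,128),.077),onz(*tc(110,163),.077),onz(*sc(389,56),.077),onz(*sc(409,78),.077))
print('plate',[onz(*T(*q),.082).round(3)[:2] for q in((349,318),(438,318),(393,275),(393,361))])
print('post z.108',onz(*T(421.5,369),.108),onz(*S(473.5,288),.108),'lever z.104',onz(*T(364.5,379),.1),onz(*S(467,327),.1),'spout',onz(*T(422,253),.065))
for z in(.034,):print('bowl',onz('t0',300+278/6.22-.5,205+152/6.22-.5,z))
```

```text
coaster t0 [285, 197, 23, 23, 403] [296.10421836 207.73945409] [ 0.5579 -0.2187  0.006 ]
coaster s0 [276, 175, 19, 13, 98] [287.26530612 179.74489796] [ 0.5462 -0.2322  0.006 ]
zero [0.5145 0.4033 0.0437]
postTop [ 0.4541 -0.1116  0.0973]
leverMid [0.4299 0.0184 0.0975]
ptrOut [0.4976 0.3851 0.0785]
ptrIn [0.4811 0.393  0.0787]
bowl [ 0.4771 -0.399   0.023 ]
skirt [0.4794 0.393  0.0446]
knob top disc [0.47908514 0.39121603 0.048     ] box corners z.04: [[0.5094, 0.444], [0.5338, 0.361], [0.45, 0.3351], [0.4247, 0.4204]]
zero z.04 [0.51386199 0.40418925 0.04      ] [0.51644696 0.40117272 0.04      ] ptr [0.49802746 0.38573471 0.077     ] [0.47990326 0.39302589 0.077     ] [0.49773872 0.38393435 0.077     ] [0.48285433 0.39224527 0.077     ]
plate [array([0.57 , 0.057]), array([ 0.572, -0.151]), array([ 0.672, -0.045]), array([ 0.471, -0.046])]
post z.108 [ 0.45446348 -0.11099816  0.108     ] [ 0.45104285 -0.09780129  0.108     ] lever z.104 [0.43071195 0.01852585 0.1       ] [0.42864439 0.02099668 0.1       ] spout [ 0.72643145 -0.11405265  0.065     ]
bowl [ 0.47849434 -0.39575034  0.034     ]
```

Run:
```python
from h import *
from scipy.optimize import minimize
ms={}
for t,(x,y,w,h) in(('t0',(115,205,40,45)),('s0',(205,285,60,55))):
    im=np.load(f'pics/{t}.npz')['p'].astype(int); m=((im[...,2]-im[...,0]>8)|(im.sum(2)<110)).astype(np.uint8)
    k=np.zeros_like(m);k[y:y+h,x:x+w]=m[y:y+h,x:x+w]
    n,l,st,c=cv2.connectedComponentsWithStats(k);i=1+np.argmax(st[1:,4]);k=(l==i).astype(np.uint8)
    k=cv2.morphologyEx(k,cv2.MORPH_OPEN,np.ones((3,3)))
    k=cv2.drawContours(k,cv2.findContours(k,0,2)[0],-1,1,-1); ms[t]=k; print(t,st[i],k.sum())
def cost(v,tags):
    x,y,a=v[:3]; c,s=np.cos(a),np.sin(a); J=0
    for t in tags:
        P=[proj(t,(x+c*i-s*j,y+s*i+c*j,z)) for i in(-.045,.045) for j in(-.045,.045) for z in(0,.04)]
        if t=='s0':P+=[proj(t,(x,y,.077))]*0
        S=8; h=cv2.convexHull((np.array(P)*S+S/2).astype(np.float32)).astype(np.int32)
        r=np.zeros((384*S,512*S),np.uint8);cv2.fillPoly(r,[h],255); r=cv2.resize(r,(512,384),interpolation=cv2.INTER_AREA)/255
        J+=np.abs(r-ms[t]).sum()
    return J
for tags in(['t0'],['s0'],['t0','s0']):
    b=min((minimize(cost,[.4795,.39,np.radians(a)],args=(tags,),method='Nelder-Mead',options=dict(initial_simplex=[[.4795,.39,a0],[.485,.39,a0],[.4795,.396,a0],[.4795,.39,a0+.1]],maxiter=60)) for a in(13,) for a0 in[np.radians(a)]),key=lambda r:r.fun)
    print(tags,b.x[:2],np.degrees(b.x[2]),b.fun)
```

```text
t0 [121 215  29  27 362] 266
s0 [218 296  37  37 800] 700
['t0'] [0.47712227 0.39030985] 9.828545699658068 392.74901960784314
['s0'] [0.4863515  0.37560436] 21.398474911260337 613.4470588235295
['t0', 's0'] [0.48040957 0.38966176] 20.896583427003083 1052.1647058823528
```

carry_out --pt "0 0 8.5 4.5 2 0 1" --pt "0 0 17 8.5 4.5 0 1" --pt "0 0 25.5 12.5 8 0 1" --pt "0 0 34 16 12 0 1" --pt "0 0 42.5 19 16.5 0 1" --pt "0 0 51 22 21 0 1" --pt "0 0 59.5 24.5 25.5 0 1" --pt "0 0 68 26.5 30 0 1" --pt "0 0 76.5 27.5 35 0 1" --pt "0 0 85 28 40 0 1" --pt "0 0 93.5 28 45 0 1" --pt "0 0 102 28 50 0 1"

```text
time: 1.3
position: [0.5266, -0.1147, 0.2222]
tool_rot: [-1.458, -2.782, 0.0]
ft_force: [0.5, -0.4, 0.7]
grip_width: 1.002
grip_force: 0.0
```

carry_out --pt "0 0 4 -0.5 5 0 1" --pt "0 0 8 -1 10 0 1" --pt "0 0 12 -1.5 15 0 1" --pt "0 0 16 -2 20 0 1" --pt "0 0 20 -2.5 25 0 1" --pt "0 0 24 -3 30 0 1" --pt "0 0 27 -3.5 35 0 0.7" --pt "0 0 30 -4 40 0 0.6" --pt "0 0 32 -4.5 45 -2 0.5" --pt "0 0 32 -4.7 50 -5 0.5" --pt "0 0 32 -4.7 50.6 -8 0.5" --pt "0 0 32 -4.7 50.6 -10 0.5"

```text
time: 2.5
position: [0.4764, 0.3922, 0.1192]
tool_rot: [-0.634, -3.072, 0.001]
ft_force: [-0.7, 0.1, 0.6]
grip_width: 0.553
grip_force: 0.0
```

Run:
```python
from h import *
grab('side','s1')
s=ctrl.get_state();print(s['position'],s['tool_rot'],s['joint_positions'].round(2))
t=cv2.imread('pics/t0.png');b=cv2.imread('pics/s1.png')
A=cv2.resize(t[210:245,118:153],(400,400),interpolation=cv2.INTER_LANCZOS4)
B=cv2.resize(b[240:340,195:295],(400,400),interpolation=cv2.INTER_CUBIC)
cv2.imwrite('pics/c2.png',np.clip(np.hstack([A,B])*1.5,0,255).astype(np.uint8))
```

```text
[0.47622503 0.38887305 0.11640268] [-0.63692685 -3.06948684  0.00802879] [-0.02  0.48 -0.91  1.64  0.39  1.23  0.15]
```

View pics/c2.png

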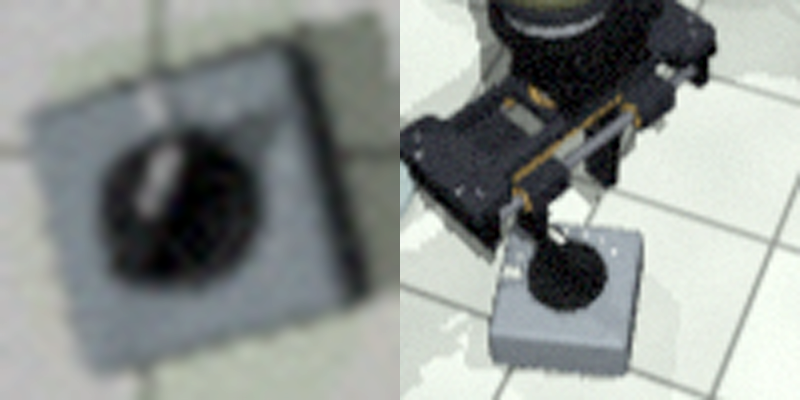

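The top crop shows the zero bar at (152,98) and the pointer line from (178,150) to (150,210). The side crop shows the fingers straddling the knob. Next I'll refine the box heading and descend.

Run:
```python
from h import *
q=lambda x,y,z:onz('t0',118+x/11.43-.5,210+y/11.43-.5,z)[:2]
c=[q(28,115,.04),q(292,42,.04),q(345,298,.04),q(88,370,.04)]
h=lambda v:np.degrees(np.arctan2(v[1],v[0]))
print(np.mean(c,0),[np.linalg.norm(c[i]-c[(i+1)%4]).round(4) for i in range(4)],h(c[1]-c[2]),h(c[0]-c[3]),h(c[0]-c[1])-90,h(c[3]-c[2])-90)
k=q(182,208,.048);print('knob',k,'mark',q(152,98,.04),h(q(152,98,.04)-np.mean(c,0)),h(q(152,98,.04)-k),'ptr',h(q(178,148,.077)-q(150,212,.077)),q(178,148,.077),q(150,212,.077))
```

```text
[0.47983992 0.39091184] [np.float64(0.0888), np.float64(0.0854), np.float64(0.0862), np.float64(0.0855)] 13.01014518244131 14.760342655245998 15.858699683970798 15.969758219878543
knob [0.47941405 0.39045241] mark [0.51492025 0.40363742] 19.93851304550606 20.37216628687668 ptr -22.3567282724438 [0.49926245 0.38317234] [0.47896443 0.39152065]
```

carry_out --pt "0 0 0 0 0 -3 0.5" --pt "0 0 0 0 0 -5 0.5" --pt "0 0 0 0 0 -6 0.5" --pt "0 0 0 0 0 -6.8 0.5" --pt "0 0 0 0 0 -6.8 0.5" --pt "0 0 0 0 0 -6.8 0.5" --pt "0 0 0 0 0 -6.8 0.5"

```text
time: 3.25
position: [0.4805, 0.3896, 0.0558]
tool_rot: [0.644, 3.073, 0.002]
ft_force: [0.1, -1.4, 0.3]
grip_width: 0.5
grip_force: 0.0
```

carry_out --pt "0 0 0 0 0 0 0" --pt "0 0 0 0 0 0 0" --pt "0 0 0 0 0 0 0" --pt "0 0 0 0 0 0 0" --pt "0 0 0 0 0 0 0" --pt "0 0 0 0 0 0 0" --squeeze 15

```text
time: 3.85
position: [0.4813, 0.3916, 0.0549]
tool_rot: [0.643, 3.073, 0.01]
ft_force: [3.9, 6.7, -5.0]
grip_width: 0.147
grip_force: 15.0
```

carry_out --pt "0 0 5 0 0 0 0" --pt "0 0 10 0 0 0 0" --pt "0 0 15 0 0 0 0" --pt "0 0 20 0 0 0 0" --pt "0 0 25 0 0 0 0" --pt "0 0 30 0 0 0 0" --pt "0 0 35 0 0 0 0" --pt "0 0 40 0 0 0 0" --pt "0 0 40 0 0 0 0" --pt "0 0 40 0 0 0 0" --pt "0 0 40 0 0 0 0"

```text
time: 4.95
position: [0.4814, 0.3926, 0.055]
tool_rot: [-0.447, 3.105, 0.011]
ft_force: [4.4, 8.4, -7.2]
grip_width: 0.15
grip_force: 15.0
```

carry_out --pt "0 0 0 0 0 0 0.45" --pt "0 0 0 0 0 0 0.45" --pt "0 0 0 0 0 0 0.45" --pt "0 0 0 0 0 3 0.45" --pt "0 0 0 0 0 7 0.5" --pt "0 0 -5 0 -3 12 0.6" --pt "0 0 -13 1 -8 16 0.8" --pt "0 0 -21 1 -13 17 1" --pt "0 0 -29 1 -18 17 1" --pt "0 0 -37 1 -23 17 1" --pt "0 0 -45 1 -28 17 1" --pt "0 0 -53 1 -33 17 1"

```text
time: 6.15
position: [0.4892, 0.0771, 0.2248]
tool_rot: [0.997, 2.978, -0.002]
ft_force: [0.6, -1.0, -0.3]
grip_width: 0.984
grip_force: 0.0
```

Run:
```python
from h import *
grab('side','s2');grab('top','t2')
t=cv2.imread('pics/t2.png');b=cv2.imread('pics/s2.png')
A=cv2.resize(t[210:245,118:153],(400,400),interpolation=cv2.INTER_LANCZOS4)
B=cv2.resize(b[285:335,212:262],(400,400),interpolation=cv2.INTER_CUBIC)
cv2.imwrite('pics/c3.png',np.clip(np.hstack([A,B])*1.5,0,255).astype(np.uint8))
print(ctrl.get_state()['position'])
```

```text
[0.4899056  0.07003277 0.22418344]
```

View pics/c3.png

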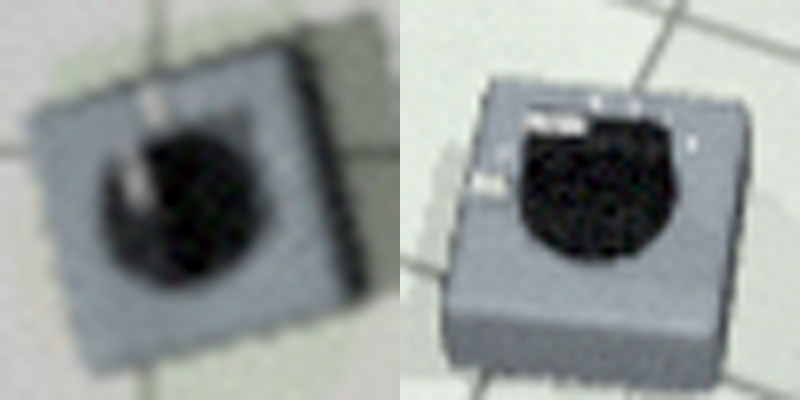

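Both crops show the pointer now lying roughly along the zero bar. The pointer runs (525,122)–(585,128) in the side crop and (125,150)–(143,205) in the top crop. I'll check the angles.

Run:
```python
from h import *
q=lambda x,y,z:onz('t2',118+x/11.43-.5,210+y/11.43-.5,z)[:2]
s=lambda x,y,z:onz('s2',212+(x-400)/8-.5,285+y/8-.5,z)[:2]
h=lambda v:np.degrees(np.arctan2(v[1],v[0])).round(1)
print('ptr top',h(q(124,145,.077)-q(145,205,.077)),'side',h(s(525,122,.077)-s(586,129,.077)))
a,b,c,d=s(490,78,.04),s(748,100,.04),s(718,333,.04),s(447,310,.04)
print('side box',np.mean([a,b,c,d],0),h(a-b),h(d-c),h(d-a)-90,h(c-b)-90,[np.linalg.norm(v).round(4) for v in(a-b,b-c,c-d,d-a)])
m=s(489,185,.04);print('mark',m,h(m-np.mean([a,b,c,d],0)), 'bar long axis', h(s(474,182,.04)-s(506,187,.04)))
```

```text
ptr top 20.7 side 14.2
side box [0.4783687  0.39426198] 16.1 16.6 16.900000000000006 15.900000000000006 [np.float64(0.0876), np.float64(0.088), np.float64(0.086), np.float64(0.0887)]
mark [0.51487547 0.40229446] 12.4 bar long axis 11.7
```

The box heading is 16.3° from all four edges, and the gripper left the bar at 16.4°, so the knob is at zero. Now the bowl.

carry_out --pt "0 0 -5 0 -4.5 0 1" --pt "0 0 -10 0 -9 0 1" --pt "0 0 -15 0 -13.5 0 1" --pt "0 0 -20 0 -18 0 1" --pt "0 0 -25 0 -22.5 0 1" --pt "0 0 -30 0 -27 0 1" --pt "0 0 -35 -0.5 -31.5 0 1" --pt "0 0 -40 -1 -36 0 1" --pt "0 0 -45 -1.2 -40.5 -2 1" --pt "0 0 -50 -1.2 -45 -4 1" --pt "0 0 -53 -1.2 -46.6 -8 1" --pt "0 0 -53 -1.2 -46.6 -10 1"

```text
time: 7.45
position: [0.475, -0.3892, 0.1205]
tool_rot: [-2.218, -2.218, 0.002]
ft_force: [0.4, -0.3, 0.4]
grip_width: 1.003
grip_force: 0.0
```

carry_out --pt "0 0 0 0 0 -3 1" --pt "0 0 0 0 0 -3 1" --pt "0 0 0 0 0 -3 1"

```text
time: 7.75
position: [0.4779, -0.3859, 0.0946]
tool_rot: [-2.213, -2.228, -0.0]
ft_force: [0.3, -0.7, 0.2]
grip_width: 1.001
grip_force: 0.0
```

carry_out --pt "0 0 0 0 -0.8 -1 1" --pt "0 0 0 0 -1.1 -2 1" --pt "0 0 0 0 -1.1 -4.5 1" --pt "0 0 0 0 -1.1 -6.5 1" --pt "0 0 0 0 -1.1 -8 1" --pt "0 0 0 0 -1.1 -8.7 1" --pt "0 0 0 0 -1.1 -8.7 1" --pt "0 0 0 0 -1.1 -8.7 1"

```text
time: 8.55
position: [0.4784, -0.398, 0.0083]
tool_rot: [2.214, 2.227, 0.0]
ft_force: [0.0, 0.1, 0.8]
grip_width: 0.999
grip_force: 0.0
```

carry_out --pt "0 0 0 0 0 0 0.5" --pt "0 0 0 0 0 0 0.5" --pt "0 0 0 0 0 0 0.5" --pt "0 0 0 0 0 0 0.5" --pt "0 0 0 0 0 0 0.5" --pt "0 0 0 0 0 0 0.5" --squeeze 15

```text
time: 9.15
position: [0.4776, -0.3978, 0.0079]
tool_rot: [-2.215, -2.228, 0.001]
ft_force: [-2.1, 0.6, 3.7]
grip_width: 0.735
grip_force: 14.6
```

carry_out --pt "0 0 0 0 0 2 0.5" --pt "0 0 0 0 0 5 0.5" --pt "0 0 0 0 0 8 0.5" --pt "0 0 0 2 4 10 0.5" --pt "0 0 0 4 8 10 0.5" --pt "0 0 0 6 12 10 0.5" --pt "0 0 0 8 16 10 0.5" --pt "0 0 0 8 17.9 8 0.5" --pt "0 0 0 8 17.9 6 0.5" --pt "0 0 0 8 17.9 6 0.5" --pt "0 0 0 8 17.9 6 0.5"

```text
time: 10.25
position: [0.5576, -0.219, 0.0673]
tool_rot: [-2.215, -2.227, 0.0]
ft_force: [-0.0, -0.9, -1.4]
grip_width: 0.731
grip_force: 15.0
```

carry_out --pt "0 0 0 0 0 -1.5 0.5" --pt "0 0 0 0 0 -3 0.5" --pt "0 0 0 0 0 -4.2 0.5" --pt "0 0 0 0 0 -4.8 0.5" --pt "0 0 0 0 0 -5.2 0.5" --pt "0 0 0 0 0 -5.3 0.5" --pt "0 0 0 0 0 -5.3 0.5" --pt "0 0 0 0 0 -5.3 0.5"

```text
time: 11.05
position: [0.5583, -0.2187, 0.0151]
tool_rot: [2.214, 2.227, 0.001]
ft_force: [0.3, -0.1, -1.4]
grip_width: 0.732
grip_force: 15.0
```

carry_out --pt "0 0 0 0 0 0 0.8" --pt "0 0 0 0 0 0 0.9" --pt "0 0 0 0 0 0 1" --pt "0 0 0 0 0 0 1" --pt "0 0 0 0 0 3 1" --pt "0 0 0 0 0 7 1" --pt "0 0 0 0 0 11 1" --pt "0 0 0 -3 -4 14 1" --pt "0 0 0 -6 -8 14 1" --pt "0 0 0 -9 -12 14 1" --pt "0 0 0 -9 -16 14 1" --pt "0 0 0 -9 -16 14 1"

```text
time: 12.25
position: [0.4635, -0.3873, 0.1544]
tool_rot: [2.226, 2.213, -0.006]
ft_force: [0.1, -0.9, -0.3]
grip_width: 0.999
grip_force: 0.0
```

Run:
```python
from h import *
grab('side','s3');grab('top','t3')
t=cv2.imread('pics/t3.png');b=cv2.imread('pics/s3.png')
A=cv2.resize(t[155:255,210:310],(400,400),interpolation=cv2.INTER_CUBIC)
A2=cv2.resize(t[187:227,276:316],(400,400),interpolation=cv2.INTER_CUBIC)
B=cv2.resize(b[150:230,225:325],(400,320),interpolation=cv2.INTER_CUBIC)
o=np.zeros((600,800,3),np.uint8);o[:400,:400]=A2;o[:320,400:]=B;o[400:,:]=cv2.resize(t[160:250,180:540],(800,200))
o[320:600,400:680]=cv2.resize(t[160:250,215:305],(280,280),interpolation=cv2.INTER_CUBIC)
cv2.imwrite('pics/c4.png',np.clip(o*1.4,0,255).astype(np.uint8))
print(ctrl.get_state()['position'])
```

```text
[ 0.46725158 -0.37958798  0.15432102]
```

View pics/c4.png

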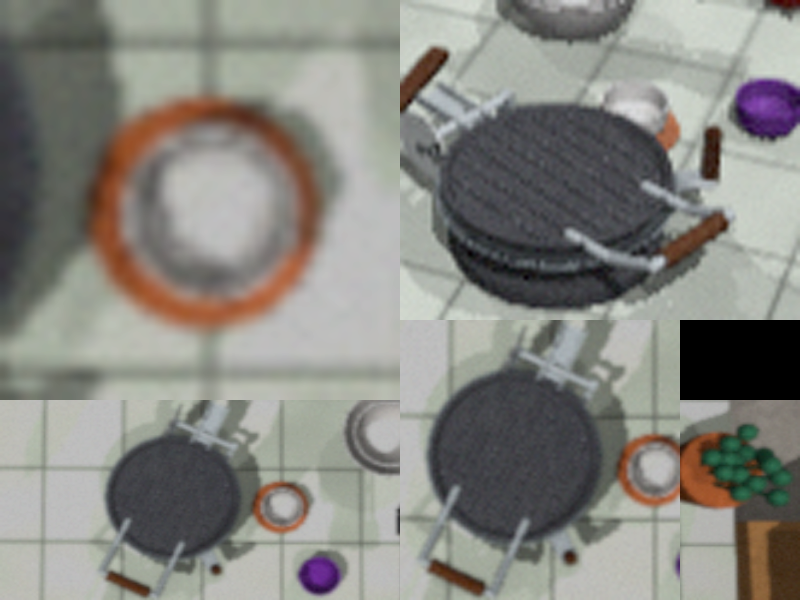

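The crop shows the bowl upright and centred on the coaster to within about 2 mm after parallax. The post top is at top px (269.7,236) and the lever is level. Now to the post.

carry_out --pt "0 0 -5 0 3 0 0.5" --pt "0 0 -10 0 6 0 0.5" --pt "0 0 -15 0 9 0 0.5" --pt "0 0 -20 0 12 0 0.5" --pt "0 0 -25 0 15 0 0.5" --pt "0 0 -30 -0.4 18 0 0.5" --pt "0 0 -35 -0.8 21 0 0.5" --pt "0 0 -40 -1 24 0 0.5" --pt "0 0 -45 -1.3 26.9 0 0.5" --pt "0 0 -45 -1.3 26.9 0 0.5" --pt "0 0 -45 -1.3 26.9 0 0.5" --pt "0 0 -45 -1.3 26.9 0 0.5"

```text
time: 13.55
position: [0.4549, -0.1097, 0.1546]
tool_rot: [2.898, 1.212, -0.0]
ft_force: [-0.2, 0.0, 0.2]
grip_width: 0.501
grip_force: 0.0
```

Run:
```python
from h import *
print(ctrl.get_state()['position'],ctrl.get_state()['joint_positions'].round(2))
p=('s3',225+312/4-.5,150+129/4-.5); q=('t3',215+170/3.11-.5,160+237/3.11-.5)
print(onz(*p,.108),onz(*q,.108),tri(p,q))
# plate ellipse fits
for t,z in(('t3',.082),):
    im=np.load(f'pics/{t}.npz')['p'].astype(int); m=((im.sum(2)<230)).astype(np.uint8); k=np.zeros_like(m); k[165:240,215:290]=m[165:240,215:290]
    k=cv2.morphologyEx(k,cv2.MORPH_OPEN,np.ones((5,5)));n,l,st,c=cv2.connectedComponentsWithStats(k);i=1+np.argmax(st[1:,4]);print(st[i],c[i],onz(t,*c[i],z))
```

```text
[ 0.45491748 -0.10970117  0.15455329] [ 0.85  0.01 -0.66  1.95  0.    1.18 -0.6 ]
[ 0.45600746 -0.11017339  0.108     ] [ 0.45542385 -0.1095137   0.108     ] [ 0.45563405 -0.10942459  0.10863391]
[ 224  173   65   60 2690] [254.81598513 202.73717472] [ 0.57319685 -0.05849629  0.082     ]
```

carry_out --pt "0 0 0 0 0 -3 0.5" --pt "0 0 0 0 0 -6 0.5" --pt "0 0 0 0 0 -7.5 0.5" --pt "0 0 0 0 0 -8.5 0.5" --pt "0 0 0 0 0 -8.5 0.5" --pt "0 0 0 0 0 -8.5 0" --pt "0 0 0 0 0 -8.5 0" --pt "0 0 0 0 0 -8.5 0" --pt "0 0 0 0 0 -8.5 0" --pt "0 0 0 0 0 -8.5 0" --squeeze 20

```text
time: 14.55
position: [0.4555, -0.1099, 0.0701]
tool_rot: [2.898, 1.21, 0.002]
ft_force: [0.7, -0.8, 1.5]
grip_width: 0.177
grip_force: 20.0
```

Run:
```python
from h import *
s=ctrl.get_state();p=s['position'];print(p,s['grip_width'],s['ft_force'].round(1))
c=np.array([.5715,-.0465]);v=p[:2]-c;print(np.hypot(*v),np.degrees(np.arctan2(v[1],v[0])))
# centre from post & lever given radii 
a=np.array([.4556,-.1095]);
v=np.array([.558,-.2187])-c;print('coaster',np.hypot(*v),np.degrees(np.arctan2(v[1],v[0])))
a=np.arctan2(*(a-c)[::-1])
for d in range(6,73,6):
    t=a-np.radians(d); print(d,((.135*np.array([np.cos(t),np.sin(t)])-.135*np.array([np.cos(a),np.sin(a)]))*100).round(1))
```

```text
[ 0.45554365 -0.10990003  0.07009563] 0.17727010569426 [ 0.7 -0.8  1.5]
0.13215686886915254 -151.33202601278202
coaster 0.17272837057067378 -94.48266074643973
6 [-0.6  1.3]
12 [-1.1  2.6]
18 [-1.4  4. ]
24 [-1.6  5.4]
30 [-1.6  6.8]
36 [-1.5  8.2]
42 [-1.3  9.6]
48 [-0.9 10.9]
54 [-0.3 12.3]
60 [ 0.3 13.5]
66 [ 1.1 14.7]
72 [ 2.1 15.7]
```

carry_out --pt "0 0 -3 -0.3 0.7 0 0" --pt "0 0 -6 -0.6 1.3 0 0" --pt "0 0 -8 -0.9 2 0 0" --pt "0 0 -11 -1.1 2.6 0 0" --pt "0 0 -13 -1.3 3.3 0 0" --pt "0 0 -16 -1.4 4 0 0" --pt "0 0 -18 -1.5 4.7 0 0" --pt "0 0 -21 -1.6 5.4 0 0" --pt "0 0 -23 -1.6 6.1 0 0" --pt "0 0 -26 -1.6 6.8 0 0" --pt "0 0 -29 -1.6 7.5 0 0" --pt "0 0 -32 -1.5 8.2 0 0"

```text
time: 15.75
position: [0.44, -0.0298, 0.0701]
tool_rot: [3.118, 0.358, 0.0]
ft_force: [-0.6, -6.1, 1.9]
grip_width: 0.173
grip_force: 20.2
```

carry_out --pt "0 0 -3 0.1 0.7 0 0" --pt "0 0 -6 0.2 1.4 0 0" --pt "0 0 -9 0.4 2 0 0" --pt "0 0 -12 0.6 2.7 0 0" --pt "0 0 -14 0.9 3.4 0 0" --pt "0 0 -17 1.2 4.1 0 0" --pt "0 0 -20 1.5 4.7 0 0" --pt "0 0 -23 1.8 5.3 0 0" --pt "0 0 -26 2.6 6.5 0 0" --pt "0 0 -28 3.2 7.1 0 0" --pt "0 0 -28 3.2 7.1 0 0" --pt "0 0 -28 3.2 7.1 0 0"

```text
time: 16.95
position: [0.4723, 0.0434, 0.07]
tool_rot: [-3.116, 0.4, -0.001]
ft_force: [-0.5, -0.5, 4.3]
grip_width: 0.18
grip_force: 20.0
```

Run:
```python
from h import *
s=ctrl.get_state();p=s['position'];print(p,s['joint_positions'].round(2),s['ft_force'])
for c in([.5715,-.0465],[.574,-.0451]):
    v=p[:2]-c;print(np.hypot(*v),np.degrees(np.arctan2(v[1],v[0]))+126.05)
grab('side','s4');grab('top','t4')
t=cv2.imread('pics/t4.png');b=cv2.imread('pics/s4.png')
A=cv2.resize(t[165:245,220:320],(500,400),interpolation=cv2.INTER_CUBIC)
B=cv2.resize(b[150:230,245:320],(300,320),interpolation=cv2.INTER_CUBIC)
o=np.zeros((400,800,3),np.uint8);o[:400,:500]=A;o[:320,500:]=B
cv2.imwrite('pics/c5.png',np.clip(o*1.4,0,255).astype(np.uint8))
```

```text
[0.47228447 0.04338953 0.06995319] [ 0.58  0.14 -0.76  2.03  0.12  1.01 -2.07] [-0.48262446 -0.54742926  4.27628406]
0.13387998055735623 263.87333948924635
0.13482005101262567 265.0276862823203
```

View pics/c5.png

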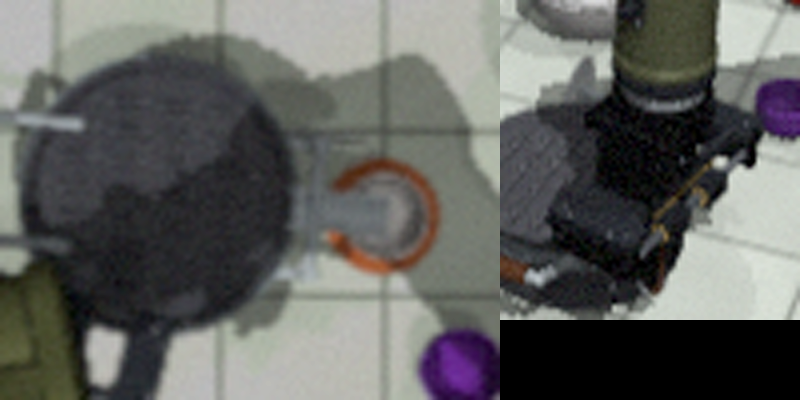

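The crop shows the spout tip at (385,211) over the bowl centre at (387,214), about 2 mm short, so I'll nudge it and release.

carry_out --pt "0 0 -0.8 0.13 0.15 0 0" --pt "0 0 -0.8 0.13 0.15 0 0" --pt "0 0 -0.8 0.13 0.15 0 0" --pt "0 0 -0.8 0.13 0.15 0 0.45" --pt "0 0 -0.8 0.13 0.15 0 0.45" --pt "0 0 -0.8 0.13 0.15 0 0.45" --pt "0 0 -0.8 0.13 0.15 3 0.45" --pt "0 0 -0.8 0.13 0.15 7 0.5" --pt "0 0 -0.8 0.13 0.15 11 0.5" --pt "0 0 2 0 4 13 0.55" --pt "0 0 5 0 9 13 0.55" --pt "0 0 8 0 14 13 0.55"

```text
time: 18.25
position: [0.4724, 0.1846, 0.2006]
tool_rot: [3.136, -0.183, 0.004]
ft_force: [1.0, -0.6, -0.3]
grip_width: 0.545
grip_force: 0.0
```

carry_out --pt "0 0 0 0 5 0 0.55" --pt "0 0 0 0 9 0 0.55" --pt "0 0 0 0 9 0 0.55"

```text
time: 18.55
position: [0.4691, 0.2808, 0.1996]
tool_rot: [-3.132, 0.166, 0.003]
ft_force: [-0.3, 0.1, -0.6]
grip_width: 0.55
grip_force: 0.0
```

Run:
```python
from h import *
s=ctrl.get_state();print(s['position'],s['tool_rot'],s['joint_positions'].round(2))
grab('side','s5');grab('top','t5')
t=cv2.imread('pics/t5.png');b=cv2.imread('pics/s5.png')
A=cv2.resize(t[165:245,200:310],(550,400),interpolation=cv2.INTER_CUBIC)
B=cv2.resize(b[150:250,220:320],(400,400),interpolation=cv2.INTER_CUBIC)
o=np.zeros((600,800,3),np.uint8);o[:400,:400]=A[:,:400];o[:400,400:]=B
o[400:,:200]=cv2.resize(t[190:225,275:310],(200,200),interpolation=cv2.INTER_CUBIC)
cv2.imwrite('pics/c6.png',np.clip(o*1.4,0,255).astype(np.uint8))
```

```text
[0.46908539 0.28084079 0.19959363] [-3.13180567  0.1656805   0.00316283] [ 0.28  0.22 -0.97  1.72  0.19  1.3  -2.41]
```

View pics/c6.png

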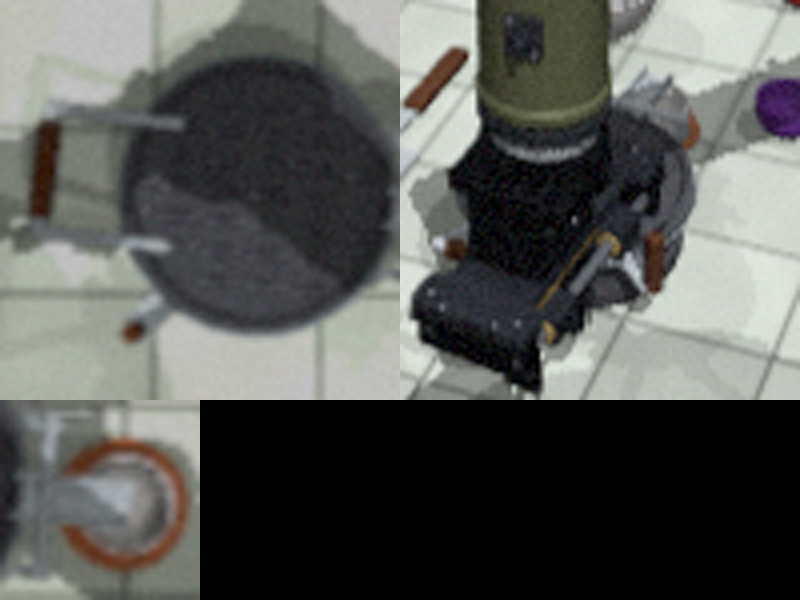

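The crop shows the lever handle running (46,122) to (40,218) in the top crop, with the spout over the bowl and the plate still level. I'll compute the lever position.

Run:
```python
from h import *
q=lambda x,y,z:onz('t5',200+x/5-.5,165+y/5-.5,z)[:2]
h=lambda v:np.degrees(np.arctan2(v[1],v[0])).round(2)
a,b=q(46.5,122,.103),q(39.5,219,.103);L=(a+b)/2
print('lever',L,h(b-a)-90,np.linalg.norm(a-b))
C=np.mean([q(122,195,.082),q(400,195,.082),q(261,57,.082),q(261,333,.082)],0);print('plate c',C,np.hypot(*(L-C)),h(L-C))
P=q(131,332,.108);print('post',P,np.hypot(*(P-C)),h(P-C)-53.95)
print('arms',q(48,110,.1),q(40,228,.1))
print('box marks coaster', onz('t5',275+126/5.714-.5,190+(505-400)/5.714-.5,.006))
```

```text
lever [0.58628739 0.10919788] 86.61000000000001 0.06968723161325895
plate c [ 0.57059377 -0.04719986] 0.15718314742296913 84.27
post [0.47160313 0.04478829] 0.13513314117868308 83.14999999999999
arms [0.62996124 0.10649556] [0.54513489 0.11115246]
box marks coaster [ 0.55735594 -0.22038642  0.006     ]
```

carry_out --pt "0 0 0.8 2.5 -3.5 -1 0.55" --pt "0 0 0.8 5 -7 -2 0.55" --pt "0 0 0.8 7.5 -10.5 -3 0.55" --pt "0 0 0.8 10 -14 -4 0.55" --pt "0 0 0.8 11.7 -17.2 -5 0.55" --pt "0 0 0.8 11.7 -17.2 -5 0.55" --pt "0 0 0.8 11.7 -17.2 -5 0.55" --pt "0 0 0.8 11.7 -17.2 -5 0.55"

```text
time: 19.45
position: [0.5883, 0.1017, 0.1498]
tool_rot: [-3.137, 0.16, -0.0]
ft_force: [-0.4, -0.3, -0.4]
grip_width: 0.55
grip_force: 0.0
```

carry_out --pt "0 0 0 0 0 -2.5 0.55" --pt "0 0 0 0 0 -5 0.55" --pt "0 0 0 0 0 -6.5 0.55" --pt "0 0 0 0 0 -7.3 0.55" --pt "0 0 0 0 0 -7.3 0.55" --pt "0 0 0 0 0 -7.3 0.55"

```text
time: 20.05
position: [0.5894, 0.102, 0.0775]
tool_rot: [-3.137, 0.16, -0.002]
ft_force: [-0.1, 0.9, -0.1]
grip_width: 0.547
grip_force: 0.0
```

Run:
```python
from h import *
s=ctrl.get_state();print(s['position'],s['tool_rot'],s['joint_positions'].round(2),s['ft_force'].round(1))
```

```text
[0.58941652 0.10195548 0.07749295] [-3.13721635e+00  1.59899752e-01 -2.06105217e-03] [ 0.44  0.44 -0.81  1.73  0.35  1.12 -2.15] [-0.1  0.9 -0.1]
```

carry_out --pt "0 0 0 -0.2 0.7 -0.1 0.55" --pt "0 0 0 -0.2 0.7 -0.1 0.55" --pt "0 0 0 -0.2 0.7 -0.1 0.55" --pt "0 0 0 -0.2 0.7 -0.1 0" --pt "0 0 0 -0.2 0.7 -0.1 0" --pt "0 0 0 -0.2 0.7 -0.1 0" --pt "0 0 0 -0.2 0.7 -0.1 0" --pt "0 0 0 -0.2 0.7 -0.1 0" --squeeze 30

```text
time: 20.85
position: [0.5869, 0.1083, 0.0755]
tool_rot: [3.137, -0.161, -0.0]
ft_force: [0.2, 0.4, -0.8]
grip_width: 0.195
grip_force: 30.0
```

carry_out --pt "1 -0.1 0 0 0 0.47 0" --pt "2 -0.2 0 0 0 0.94 0" --pt "4 -0.4 0 0 -0.1 1.88 0" --pt "6 -0.5 0 0 -0.2 2.82 0" --pt "8 -0.7 0 0 -0.34 3.75 0" --pt "10 -0.9 0 0 -0.5 4.68 0" --pt "12 -1.1 0 -0.1 -0.7 5.6 0" --pt "14 -1.3 0 -0.1 -0.93 6.52 0" --pt "16 -1.5 0 -0.1 -1.2 7.43 0" --pt "16 -1.5 0 -0.1 -1.2 7.43 0" --pt "16 -1.5 0 -0.1 -1.2 7.43 0"

```text
time: 21.95
position: [0.5855, 0.0962, 0.1504]
tool_rot: [-2.859, 0.147, -0.017]
ft_force: [-2.6, -1.2, 2.2]
grip_width: 0.194
grip_force: 30.0
```

carry_out --pt "2 -0.2 0 0 -0.3 0.88 0" --pt "4 -0.4 0 0 -0.6 1.75 0" --pt "4 -0.4 0 0 -0.6 1.75 0" --pt "4 -0.4 0 0 -0.6 1.75 0"

```text
time: 22.35
position: [0.5854, 0.0903, 0.1673]
tool_rot: [-2.79, 0.142, -0.02]
ft_force: [-3.9, -1.3, 1.9]
grip_width: 0.19
grip_force: 30.0
```

Run:
```python
from h import *
from scipy.spatial.transform import Rotation as R
s=ctrl.get_state();T=R.from_rotvec(s['tool_rot']).as_matrix();print(s['position'],s['ft_force'].round(1),'tilt',np.degrees(np.arccos(-T[2,2])),T[:,2].round(3))
g=s['position']-.019*T[:,2];print('grasp',g,'tilt from z',np.degrees(np.arcsin((g[2]-.07)/np.hypot(.27,.025))-np.arctan(.025/.27)))
```

```text
[0.58540414 0.09033039 0.16726355] [-3.9 -1.3  1.9] tilt 19.97324050266589 [ 0.031  0.34  -0.94 ]
grasp [0.58480954 0.08386764 0.18512074] tilt from z 19.83254911920368
```

carry_out --pt "0 0 0 0 0 0 0.5" --pt "0 0 0 0 0 0 0.5" --pt "0 0 0 0 0 0 0.5" --pt "0 0 0 -0.1 -1 2.8 0.5" --pt "0 0 0 -0.2 -2 5.6 0.5" --pt "0 0 0 -0.3 -3.4 9.4 0.5" --pt "-5 0 0 0 0 12 0.5" --pt "-10 0 0 0 5 12 0.5" --pt "-15 0 0 -2 10 12 0.5" --pt "-20 0 0 -4 14 12 0.5" --pt "-20 0 0 -6 18 12 0.5" --pt "-20 0 0 -8 22 12 0.5"

```text
time: 23.55
position: [0.5043, 0.314, 0.2879]
tool_rot: [-3.135, 0.147, -0.053]
ft_force: [0.7, 0.1, 0.1]
grip_width: 0.497
grip_force: 0.0
```

carry_out --pt "0 0 0 -2 3 0 0.5" --pt "0 0 0 -4 6 0 0.5" --pt "0 0 0 -6 7 0 0.5" --pt "0 0 0 -6 7 0 0.5"

```text
time: 23.95
position: [0.4418, 0.3834, 0.2879]
tool_rot: [-3.135, 0.14, -0.051]
ft_force: [0.4, -0.9, -0.6]
grip_width: 0.503
grip_force: 0.0
```

Run:
```python
from h import *
grab('side','s6');grab('top','t6');print(ctrl.get_state()['position'])
t=cv2.imread('pics/t6.png');b=cv2.imread('pics/s6.png')
o=np.zeros((600,800,3),np.uint8)
o[:400,:400]=cv2.resize(t[165:245,200:280],(400,400),interpolation=cv2.INTER_CUBIC);o[:400,400:]=cv2.resize(t[187:227,270:310],(400,400),interpolation=cv2.INTER_CUBIC)
o[400:,:200]=cv2.resize(t[205:245,115:155],(200,200));o[400:,200:]=cv2.resize(b[140:240,200:500],(600,200))
cv2.imwrite('pics/c7.png',np.clip(o*1.4,0,255).astype(np.uint8))
```

```text
[0.44633575 0.37966338 0.28756609]
```

View pics/c7.png

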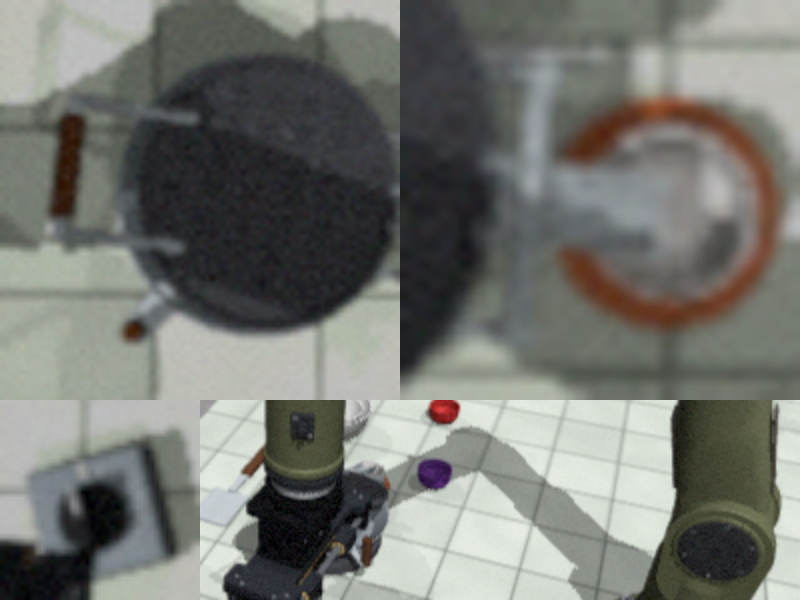

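The crop shows the plate tilted with the lever raised, at top crop (66,166). The spout lip is over the middle of the bowl at about (670,207), with the bowl centred at (672,212), and the knob pointer is on the bar. One numeric check before handing in.

Run:
```python
from h import *
print('lever px seen',200+66/5-.5,165+166/5-.5)
for th in(17,20,23):
    t=np.radians(th);h=.27*np.cos(t)-.025*np.sin(t);z=.07+.025*np.cos(t)+.27*np.sin(t)
    u=np.array([.092,.996]);H=np.array([.573,-.046])-.115*u;print(th,proj('t6',[*(H+h*u),z+.008]).round(2))
print(proj('t5',[.5873,.1083,.103]),'seen 208.1,198.7')
ctrl.close_job()
```

```text
lever px seen 212.7 197.7
17 [211.46 197.68]
20 [212.78 197.64]
23 [214.34 197.62]
[208.35574951 198.30272221] seen 208.1,198.7
the job is handed in; nothing more can be done
```

The job is handed in after about 24 s of robot time: the knob points at the zero bar, the small white bowl stands centred on the coaster to about 2 mm, the spout is over the bowl, and the plate holds its 20° tilt with the gripper clear.

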